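# Set the marking jig five clicks on and bring the stock to its line

### The arm

A 6-joint arm with a two-finger parallel gripper is mounted at the origin on a cart in front of the work surface, level with it; the furniture and walls round the work are solid. World frame = base frame: x ahead of the robot, y to its left, z up, the work surface at z = 0. Lengths are in m, angles in rad, forces in N, time in s.
With the tool pointing down it reaches from about 0.375 to 0.975 m from the base axis. Payload 3.8 kg.
Tool frame: the origin (TCP) lies on the centre line of the jaws, within the pads' length; the fingertips stand 17 mm ahead of it and the grasp point (between the pads) lies 2 mm behind it; z points along the fingers, y is the line along which they close (so a half turn about z gives the same grasp; the last joint's range is limited). The gripper opens to 85 mm and grips with 20 to 120 N. Pads are 22 mm wide; open, the fingers measure 114 mm over their backs; the gripper's body (76 mm by 85 mm) begins 54 mm behind the grasp point. The pads swing forward as they close: fully open they stand 13 mm farther back than shut.
Start: joints at [-1.37, 0.264, 1.604, -0, 1.274, -0.037], TCP at [0.159, -0.656, 0.248] pointing down, gripper open.
Joint ranges: [-2.63, 2.63], [-0.94, 2.18], [0.31, 2.57], [-1.31, 4.45], [0, 2.66], [-2.55, 2.55]. Speed limits (rad/s): [2.57, 2.57, 3.14, 3.14, 3.14, 3.14].

### API

Orientations are given as a unit quaternion [w, x, y, z].
In Python, from station import state, snapshot, close_job gives the robot as it stands.
- The arm moves only by the tool play_rows, never from a script. Its argument "increments" is a list of rows, each an object of numbers: "jaw": the opening, from -1 (shut) to 1 (fully open); "dx", "dy", "dz": the shift along the tool's x, y, z in mm; "spin": the turn about the tool's z in rad. A call has 1 to 8 rows; each row shifts and turns the commanded pose from where the row before left it, along the tool's axes as they then stand; what a row does not reach is not made up. A row lasts 1/10 s, in which the tool goes at most 50 mm and 8.59 degrees, less where a joint would pass 70% of its speed; a pose out of reach is approached as far as the arm can. A call with a gripper value outside its range is refused whole. The fingers move at their own pace and stop on an object; "newtons" is the grip in N (left out, the last holds). Time passes only in rows, so rows that do not move let the fingers close. It gives the time, the measured TCP pose, the force, the opening and the grip force at its end, in the units of the state.
- state(): the state, without advancing time (a new reading comes with each control period).
- snapshot(name): name is "scene" or "top" or "wrist"; returns a dict with "img" (420x560x3 uint8, blue, green, red), "depth" (420x560 float32, m along the optical axis (not along the pixel's ray), 0 where there is no reading), "fx", "fy", "cx", "cy" (pixels), "distortion" ([k1, k2, p1, p2, k3] as OpenCV has them; the pictures are not rectified), "pose" (4x4, takes a point from camera to world coordinates); the wrist camera has in their place "hand_eye" (4x4, takes a point from camera to tool coordinates, whose origin is the TCP and whose axes are the flange's). Camera axes: x right, y down, z forward; pixel columns grow to the right and rows downward; lengths in m; the calibration is good to about 2 mm. A picture is of the moment at which its call begins: read the wrist's pose just before it.
- close_job(): hands the job in; it is judged then, once.
The state is a dict: "time": time; "q": joint angles; "joint_vel": joint speeds; "joint_efforts": joint torques, N m; "tool_pos": TCP position; "tcp_rot": TCP orientation; "contact_force": force on the tool from outside, world axes, zero at the start; "moment": the same for the moment, N m; "opening": opening from 0.0 (shut) to 1.0 (fully open); "grip_force": force on a finger pad.
Only numpy, scipy, OpenCV 4.12 (cv2) and the standard library are available. Lean on these libraries where they do the work, as an engineer would, in place of code of your own. Each camera call takes 0.05 s, during which the arm holds its last target. There are 200 camera calls.

### The job

First turn the jig's black knob exactly five clicks clockwise (seen from above) from where it stands, letting go and taking it again as your wrist needs, and leave it in its click. Then lay the wooden block lengthways on the open end of the jig's channel, let go of it, and push it from behind between the fences until its leading edge meets the red line; nothing stops it there. Leave the tape measure, the try square and the other things on the bench alone.

Things in the scene. Friction and masses are not known exactly. Their poses are not given: they have to be found in the camera images.
- jig: Marking jig, aluminium plate 262x145x12 mm fixed to the bench. Origin on the bench top under the channel's centre line, at the mouth of the fences; x along the channel from open end to fenced end, y left, z up. Plate: x -120..142, y -45..100 mm; its top z = 12 is the channel floor. Grey fences 44 mm apart, top z = 50, x 18..140; flared lead-ins x 2..24, mouth about 62 mm wide.
- entry (a point): Middle of the jig's bare open end, on the channel floor 12 mm above the bench, 58 mm before the fence mouth (jig x = -58, y = 0); jig's axes. The bare plate here runs from jig x = -120 to 0, with two thin black guide lines 42 mm apart.
- line (a point): Red scribed line on a brass strip (45x16x4 mm) that slides on a dark rail on top of the left fence: the end of the line at the channel side, 56 mm above the bench; jig's axes, the line runs along y. Each clockwise click of the knob moves it 5 mm along the jig's +x. It starts anywhere from jig x = 64 to 81 mm. It is no stop: the block passes beside it.
- knob_grip (a point): Centre of the black fluted knob, 40 mm diameter, 32 mm high, vertical axis, 76.5 mm above the bench (jig x = 95, y = 69 mm), on a blue housing 62x54 mm, top z = 52 mm. 12 clicks a turn, 30 degrees each: resists with up to about 0.07 N m, then snaps on; let go, it settles in the nearest click. Free from the start: eight clicks clockwise, two back.
- block: Loose hardwood block, 40 mm (x) x 100 mm (y) x 45 mm high, light brown; origin at the centre of its underside. It starts lying on the bench to the left of the jig. Either end may go first.
- tape: Yellow tape measure standing on the bench, 82 x 33 x 69 mm, loose; origin at the centre of its underside. Leave alone.
- square: Try square with a brown wooden stock and steel blade, 130 x 198 x 17 mm, loose; origin at the centre of its underside. Leave alone.

How it is judged:
On the way, in this order (a step that is already met when the one before it is completed fails the run):
1. the knob has been turned exactly five clicks clockwise and let go, the block not yet on the jig (distance of line from where it was at the start of the episode between 0.0232 and 0.0268 m and contact force between the fingers and jig below 0.2 N and horizontal distance between block and jig above 0.13 m), for 0.2 s.
2. the block has been laid on the open end of the channel, lengthways, and let go (x of block in the frame of jig between -0.095 and -0.022 m and y of block in the frame of jig between -0.012 and 0.012 m and z of block in the frame of jig below 0.0145 m and angle between the y axis of block and the x axis of jig, either way round below 0.2 rad and contact force between the fingers and block below 0.1 N), for 0.2 s.
At the end, for the whole second after the job is handed in: The red line stands exactly five clicks (25 mm, within 1.8 mm) farther on than at the start; the block lies flat on the channel floor between the fences, its leading edge within 4 mm of the line, at rest (distance of line from where it was at the start of the episode between 0.0232 and 0.0268 m and x of block in the frame of line between -0.054 and -0.046 m and y of block in the frame of jig between -0.005 and 0.005 m and z of block in the frame of jig between 0.009 and 0.0145 m and angle between the y axis of block and the x axis of jig, either way round below 0.08 rad and linear speed of block below 0.01 m/s); the robot touches nothing.
It fails at once if the tape measure or try square moved more than 30 mm (distance of any of tape, square from where it was at the start of the episode above 0.03 m).
It also fails if it takes over 72 s, if anything falls off the work surface, if the arm or the gripper's body presses on something with over 40 N, if the wrist force passes 120 N, or if a joint passes its speed limit or range.

## Working session

There is one attempt and no reset: what is moved stays moved. The work goes in short steps, Python scripts to look and compute and a tool call to move; the robot and the scene stay as the last step left them, time stands still between calls to the robot, and variables do not carry over. Pictures are saved under pics/ and viewed, at most 10 in all, crops included, and the job is handed in when it is done.

Besides the shell and the picture viewer there is one more tool, called after "Emit:" in YAML: its name, and indented under it one key for each argument. play_rows: Moves the arm, as the interface text tells. Its arguments: {"type":"object","properties":{"increments":{"type":"array","items":{"type":"object","properties":{"jaw":{"type":"number"},"dx":{"type":"number"},"dy":{"type":"number"},"dz":{"type":"number"},"spin":{"type":"number"}}}},"newtons":{"type":"number"}},"required":["increments"]}

```bash
mkdir -p pics; ls; cat > h.py <<'E'
import numpy as np, cv2, pickle
from station import state, snapshot
def snap(n,f):
    s=state(); d=snapshot(n); d['state']=s; pickle.dump(d,open(f+'.pkl','wb')); cv2.imwrite('pics/'+f+'.png',d['img']); return d
def load(f): return pickle.load(open(f+'.pkl','rb'))
def pose(d):
    if 'pose' in d: return np.array(d['pose'])
    from scipy.spatial.transform import Rotation as R
    s=d['state']; T=np.eye(4); q=s['tcp_rot']; T[:3,:3]=R.from_quat([q[1],q[2],q[3],q[0]]).as_matrix(); T[:3,3]=s['tool_pos']
    return T@np.array(d['hand_eye'])
def K(d): return np.array([[d['fx'],0,d['cx']],[0,d['fy'],d['cy']],[0,0,1.]])
def px(d,u,v,z=None):
    "world point of pixel: from depth, or on plane z"
    n=cv2.undistortPoints(np.array([[[u,v]]],float),K(d),np.array(d['distortion'],float))[0,0]
    P=pose(d); r=P[:3,:3]@np.array([n[0],n[1],1]); o=P[:3,3]
    t=d['depth'][int(round(v)),int(round(u))] if z is None else (z-o[2])/r[2]
    return o+t*r
def cloud(d):
    h,w=d['depth'].shape; g=np.stack(np.meshgrid(np.arange(w),np.arange(h)),-1).reshape(-1,1,2).astype(float)
    n=cv2.undistortPoints(g,K(d),np.array(d['distortion'],float))[:,0]
    P=pose(d); c=np.c_[n,np.ones(len(n))]*d['depth'].reshape(-1,1)
    return (c@P[:3,:3].T+P[:3,3]).reshape(h,w,3)
E
python3 - <<'E'
from h import *
s=state(); print(s)
for n in('scene','top'):
    d=snap(n,n+'0'); print(n,np.round(pose(d),3).tolist(),d['fx'])
E
```

```text
pics
{'time': 0.0, 'q': array([-1.36989519e+00,  2.64746029e-01,  1.60537086e+00, -5.85996287e-06,
        1.27371826e+00, -3.68735401e-02]), 'joint_vel': array([ 7.56588164e-05,  3.36100924e-05, -7.08184232e-04,  1.53374615e-03,
        1.02777909e-03, -8.94252094e-04]), 'joint_efforts': array([ 1.33258782e-03, -5.15105867e+01, -3.67311680e+01,  3.89891293e-04,
        1.30318818e-02,  1.07144314e-05]), 'tool_pos': array([ 0.15886432, -0.65532133,  0.24696849]), 'tcp_rot': array([-1.11725149e-03,  9.92940494e-01,  1.18608256e-01, -9.46461553e-05]), 'contact_force': array([ 0.45103725,  0.59809476, -0.40733256]), 'moment': array([0.0088323 , 0.01859685, 0.01965699]), 'grip_force': 0.0, 'opening': 1.0037145589715701}
scene [[-0.581, -0.437, 0.687, -0.084], [-0.814, 0.336, -0.475, 0.831], [-0.023, -0.835, -0.55, 0.607], [0.0, 0.0, 0.0, 1.0]] 387.28039864194983
top [[0.005, -0.996, 0.085, 0.486], [-1.0, -0.004, 0.009, 0.387], [-0.009, -0.085, -0.996, 0.974], [0.0, 0.0, 0.0, 1.0]] 446.09401978234314
```

```bash
python3 -c "
import cv2
a=cv2.imread('pics/top0.png');cv2.imwrite('pics/top0b.png',cv2.resize(a,(800,600),interpolation=cv2.INTER_CUBIC))"
```

```text
(no output)
```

View pics/top0b.png

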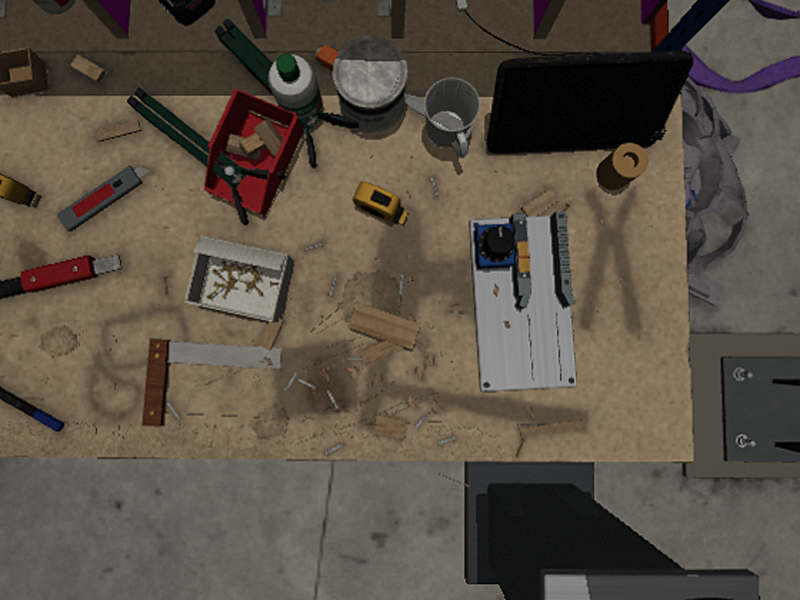

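View pics/scene0.png

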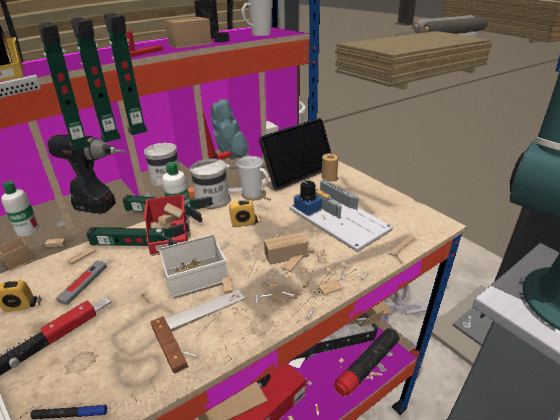

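Top view: jig's channel points up (world +x) with the knob at about (498,243) of the enlarged picture, the block at (383,327), square at (155–280,340–425), tape at (380,200). Now enlarged crops for jig and block.

```bash
python3 - <<'E'
from h import *
d=load('top0'); a=d['img']
c=cv2.resize(a[140:285,320:415],None,fx=4,fy=4,interpolation=cv2.INTER_CUBIC)
b=cv2.resize(a[200:260,230:310],None,fx=5,fy=5,interpolation=cv2.INTER_CUBIC)
o=np.zeros((600,790,3),np.uint8); o[:580,:380]=c; o[:300,385:785]=b
cv2.imwrite('pics/crop0.png',o)
C=cloud(d)
# block top
m=(abs(C[...,2]-.045)<.008); m[:200]=0;m[260:]=0;m[:,:235]=0;m[:,305:]=0
print('block',m.sum(),np.median(C[m][:,2]),cv2.minAreaRect(C[m][:,:2].astype(np.float32)),C[m].mean(0))
m=(abs(C[...,2]-.0925)<.008); m[:150]=0;m[195:]=0;m[:,:330]=0;m[:,370:]=0
print('knob',m.sum(),C[m].mean(0),cv2.minEnclosingCircle(C[m][:,:2].astype(np.float32)))
m=(abs(C[...,2]-.012)<.004); m[:140]=0;m[285:]=0;m[:,:322]=0;m[:,412:]=0
print('plate',m.sum(),cv2.minAreaRect(C[m][:,:2].astype(np.float32)))
m=(abs(C[...,2]-.05)<.006); m[:140]=0;m[220:]=0;m[:,:385]=0;m[:,412:]=0
p=C[m][:,:2].astype(np.float32);print('rfence',m.sum(),cv2.minAreaRect(p),cv2.fitLine(p,2,0,.01,.01).ravel())
E
```

```text
block 917 0.045864283934298866 ((0.5160617828369141, 0.4004698395729065), (0.09989021718502045, 0.03983154520392418), 71.38371276855469) [0.51587332 0.40018181 0.04584908]
knob 328 [0.6340656  0.23789945 0.09281935] ((0.6343311071395874, 0.23691105842590332), 0.021242236718535423)
plate 5958 ((0.5634710192680359, 0.20364105701446533), (0.2875431180000305, 0.16694654524326324), 5.016105651855469)
rfence 495 ((0.6158655881881714, 0.13743332028388977), (0.13762687146663666, 0.01825150102376938), 4.639135360717773) [0.9974591  0.07124092 0.6171639  0.1379873 ]
```

View pics/crop0.png

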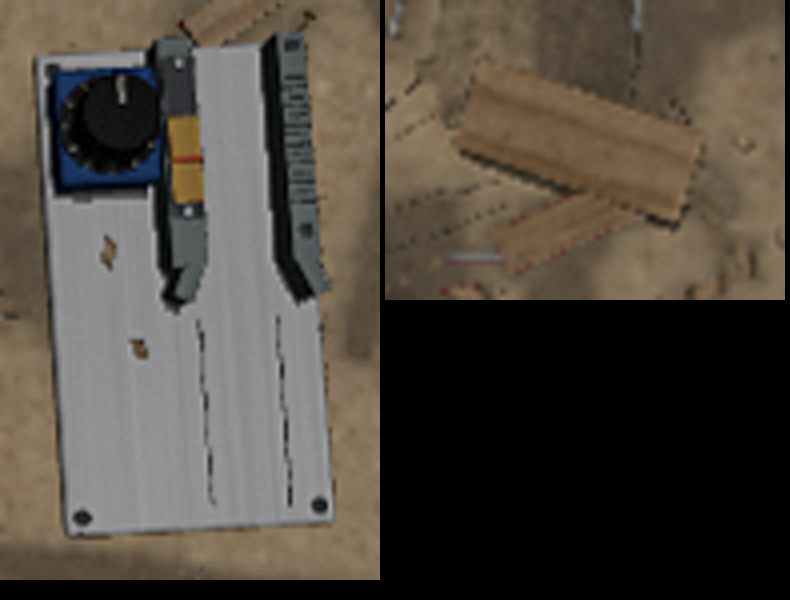

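The crop shows plate corners at TL (36,57), BL (68,537), BR (332,520), the guide lines (199,320)-(212,505) and (278,316)-(290,506), the red line's channel end at about (203,160), and the knob's pointer at (123,90), up the channel.

```bash
python3 - <<'E'
from h import *
d=load('top0')
f=lambda x,y,z:px(d,(x+.5)/4-.5+320,(y+.5)/4-.5+140,z)
TL,BL,BR=[f(*p,.012)[:2] for p in((36,57),(68,537),(332,520))]
print(TL,BL,BR,np.linalg.norm(TL-BL),np.linalg.norm(BR-BL))
dd=TL-BL; e=BR-BL; print('yaws',np.arctan2(dd[1],dd[0]),np.arctan2(-e[0]*-1,-e[1]*-1) ,np.arctan2(e[0],-e[1]))
g=[f(*p,.012)[:2] for p in((199,320),(212,505),(278,316),(290,506))]
for a,b in((0,1),(2,3)): v=g[a]-g[b]; print('guide yaw',np.arctan2(v[1],v[0]),np.linalg.norm(v))
# fit
src=np.array([[142,100],[-120,100],[-120,-45]])/1e3; dst=np.array([TL,BL,BR])
# add knob 
src=np.r_[src,[[.095,.069]]]; dst=np.r_[dst,[f(119,107,.0925)[:2]]]
print('knob',dst[3])
cs,cd=src.mean(0),dst.mean(0); S=src-cs;D=dst-cd
y=np.arctan2((S[:,0]*D[:,1]-S[:,1]*D[:,0]).sum(),(S*D).sum()); R=np.array([[np.cos(y),-np.sin(y)],[np.sin(y),np.cos(y)]])
t=cd-R@cs; print('jig yaw',y,t,'res',(dst-(src@R.T+t))*1e3)
J=lambda p:R.T@(p-t)*1e3
print('guides',[J(p).round(1) for p in g]); print('line',J(f(203,160,.056)[:2]), J(f(172,158,.056)[:2]))
for n,p in(('knob',(.095,.069)),('entry',(-.058,0))): print(n,R@p+t)
print('block',J(np.array([.5160,.4003])))
E
```

```text
[0.67890307 0.26957181] [0.41931497 0.25415877] [0.42890906 0.11317107] 0.2600452747990284 0.141313755818192
yaws 0.05930535643616078 3.0736482874316957 0.06794436615809762
guide yaw 0.056435812850058505 0.09907839263412334
guide yaw 0.04569911555143667 0.10171026791138167
knob [0.63761236 0.23813376]
jig yaw 0.058485292524416053 [0.54520689 0.16289844] res [[-2.21583701 -1.45583021]
 [-0.25190157 -1.5544567 ]
 [ 0.86665259  2.20992733]
 [ 1.60108599  0.80035958]]
guides [array([-8.5, 20.3]), array([-107.6,   20.5]), array([ -8.7, -22.3]), array([-110.4,  -21. ])]
line [72.44429275 21.67655436] [74.36761011 37.63597936]
knob [0.63601128 0.2373334 ]
entry [0.48730606 0.15950823]
block [-15.28036851 238.70285698]
```

Emit:
play_rows:
  increments:
    - {"dx": 28, "dy": -31.5, "jaw": 1}
    - {"dx": 28, "dy": -31.5}
    - {"dx": 28, "dy": -31.5}
    - {"dx": 28, "dy": -31.5}
    - {"dx": 28, "dy": -31.5}
    - {"dx": 28, "dy": -31.5}
    - {"dx": 28, "dy": -31.5}
    - {"dx": 28, "dy": -31.5}

```text
validation failed for argument at $.in...
```

Emit:
play_rows:
  increments:
    - {"dx": 28, "dy": -31.5}
    - {"dx": 28, "dy": -31.5}
    - {"dx": 28, "dy": -31.5}
    - {"dx": 28, "dy": -31.5}
    - {"dx": 28, "dy": -31.5}
    - {"dx": 28, "dy": -31.5}
    - {"dx": 28, "dy": -31.5}
    - {"dx": 28, "dy": -31.5}

```text
validation failed for argument at $.in...
```

```bash
cat >> h.py <<'E'
def yaw(s):
    q=s['tcp_rot']; return 2*np.arctan2(q[2],q[1])
def rel(x,y,z=None,ps=None):
    "tool-axis shift in mm to a world target, tool down"
    s=state(); p=s['tool_pos']; a=yaw(s); e=np.array([x,y])-p[:2]
    print('t',round(s['time'],2),'pos',p.round(4),'yaw',round(a,4),'q6',s['q'][5].round(3),'F',s['contact_force'].round(1),'open',round(s['opening'],3),'grip',round(s['grip_force'],1))
    print('dx %.1f dy %.1f dz %s spin %s'%(1e3*(e[0]*np.cos(a)+e[1]*np.sin(a)),1e3*(e[0]*np.sin(a)-e[1]*np.cos(a)),None if z is None else round(1e3*(p[2]-z),1),None if ps is None else round((a-ps+np.pi)%(2*np.pi)-np.pi,4)))
E
python3 - <<'E'
from h import *
rel(.636,.2375,.16,3.2)
C=cloud(load('top0'))
m=(C[...,0]>.5)&(C[...,0]<.85)&(abs(C[...,1]-.2)<.2)
for x in np.arange(.5,.85,.03):
    k=m&(abs(C[...,0]-x)<.015); print(round(x,2),C[k][:,2].max().round(3))
E
```

```text
t 0.1 pos [ 0.1589 -0.6554  0.247 ] yaw 0.2378 q6 -0.037 F [-0.7 -0.4 -0.6] open 0.999 grip 0.0
dx 674.0 dy -755.4 dz 87.0 spin -2.9622
0.5 0.05
0.53 0.051
0.56 0.055
0.59 0.06
0.62 0.097
0.65 0.098
0.68 0.067
0.71 0.069
0.74 0.079
0.77 0.101
0.8 0.111
0.83 0.143
```

Every row apparently needs all fields.

Emit:
play_rows:
  increments:
    - {"dx": 28, "dy": -31.5, "dz": 0, "spin": 0, "jaw": 1}
    - {"dx": 28, "dy": -31.5, "dz": 0, "spin": 0, "jaw": 1}
    - {"dx": 28, "dy": -31.5, "dz": 0, "spin": 0, "jaw": 1}
    - {"dx": 28, "dy": -31.5, "dz": 0, "spin": 0, "jaw": 1}
    - {"dx": 28, "dy": -31.5, "dz": 0, "spin": 0, "jaw": 1}
    - {"dx": 28, "dy": -31.5, "dz": 0, "spin": 0, "jaw": 1}
    - {"dx": 28, "dy": -31.5, "dz": 0, "spin": 0, "jaw": 1}
    - {"dx": 28, "dy": -31.5, "dz": 0, "spin": 0, "jaw": 1}

```text
time: 0.9
tool_pos: [0.3176, -0.3565, 0.2478]
tcp_rot: [-0.0, 0.993, 0.118, -0.0]
contact_force: [1.4, -0.4, 0.7]
opening: 1.003
grip_force: 0.0
```

Emit:
play_rows:
  increments:
    - {"dx": 28, "dy": -31.5, "dz": 0, "spin": 0, "jaw": 1}
    - {"dx": 28, "dy": -31.5, "dz": 0, "spin": 0, "jaw": 1}
    - {"dx": 28, "dy": -31.5, "dz": 0, "spin": 0, "jaw": 1}
    - {"dx": 28, "dy": -31.5, "dz": 0, "spin": 0, "jaw": 1}
    - {"dx": 28, "dy": -31.5, "dz": 0, "spin": 0, "jaw": 1}
    - {"dx": 28, "dy": -31.5, "dz": 0, "spin": 0, "jaw": 1}
    - {"dx": 28, "dy": -31.5, "dz": 0, "spin": 0, "jaw": 1}
    - {"dx": 28, "dy": -31.5, "dz": 0, "spin": 0, "jaw": 1}

```text
time: 1.7
tool_pos: [0.4759, -0.0589, 0.248]
tcp_rot: [0.0, 0.993, 0.119, -0.0]
contact_force: [0.2, -0.2, 1.2]
opening: 1.004
grip_force: 0.0
```

Emit:
play_rows:
  increments:
    - {"dx": 28, "dy": -31.5, "dz": 0, "spin": 0, "jaw": 1}
    - {"dx": 28, "dy": -31.5, "dz": 0, "spin": 0, "jaw": 1}
    - {"dx": 28, "dy": -31.5, "dz": 0, "spin": 0, "jaw": 1}
    - {"dx": 28, "dy": -31.5, "dz": 0, "spin": 0, "jaw": 1}
    - {"dx": 28, "dy": -31.5, "dz": 0, "spin": 0, "jaw": 1}
    - {"dx": 28, "dy": -31.5, "dz": 0, "spin": 0, "jaw": 1}
    - {"dx": 28, "dy": -31.5, "dz": 0, "spin": 0, "jaw": 1}
    - {"dx": 28, "dy": -31.5, "dz": 0, "spin": 0, "jaw": 1}

```text
time: 2.5
tool_pos: [0.6342, 0.2386, 0.2475]
tcp_rot: [0.0, 0.993, 0.119, -0.001]
contact_force: [1.3, -0.5, -0.3]
opening: 0.999
grip_force: 0.0
```

Emit:
play_rows:
  increments:
    - {"dx": 0, "dy": 0, "dz": 0, "spin": -0.14, "jaw": 1}
    - {"dx": 0, "dy": 0, "dz": 0, "spin": -0.14, "jaw": 1}
    - {"dx": 0, "dy": 0, "dz": 0, "spin": -0.14, "jaw": 1}
    - {"dx": 0, "dy": 0, "dz": 0, "spin": -0.14, "jaw": 1}
    - {"dx": 0, "dy": 0, "dz": 0, "spin": -0.14, "jaw": 1}
    - {"dx": 0, "dy": 0, "dz": 0, "spin": -0.14, "jaw": 1}
    - {"dx": 0, "dy": 0, "dz": 0, "spin": -0.14, "jaw": 1}
    - {"dx": 0, "dy": 0, "dz": 0, "spin": -0.14, "jaw": 1}

```text
time: 3.3
tool_pos: [0.6336, 0.2369, 0.2475]
tcp_rot: [-0.0, 0.776, 0.63, -0.001]
contact_force: [-0.4, 0.7, -0.1]
opening: 1.0
grip_force: 0.0
```

Emit:
play_rows:
  increments:
    - {"dx": 0, "dy": 0, "dz": 0, "spin": -0.14, "jaw": 1}
    - {"dx": 0, "dy": 0, "dz": 0, "spin": -0.14, "jaw": 1}
    - {"dx": 0, "dy": 0, "dz": 0, "spin": -0.14, "jaw": 1}
    - {"dx": 0, "dy": 0, "dz": 0, "spin": -0.14, "jaw": 1}
    - {"dx": 0, "dy": 0, "dz": 0, "spin": -0.14, "jaw": 1}
    - {"dx": 0, "dy": 0, "dz": 0, "spin": -0.14, "jaw": 1}
    - {"dx": 0, "dy": 0, "dz": 0, "spin": -0.14, "jaw": 1}
    - {"dx": 0, "dy": 0, "dz": 0, "spin": -0.14, "jaw": 1}

```text
time: 4.1
tool_pos: [0.6336, 0.2369, 0.2475]
tcp_rot: [-0.001, 0.323, 0.946, -0.0]
contact_force: [-0.0, 0.3, -0.1]
opening: 1.002
grip_force: 0.0
```

Emit:
play_rows:
  increments:
    - {"dx": 0, "dy": 0, "dz": 0, "spin": -0.14, "jaw": 1}
    - {"dx": 0, "dy": 0, "dz": 0, "spin": -0.14, "jaw": 1}
    - {"dx": 0, "dy": 0, "dz": 0, "spin": -0.14, "jaw": 1}
    - {"dx": 0, "dy": 0, "dz": 0, "spin": -0.14, "jaw": 1}
    - {"dx": 0, "dy": 0, "dz": 0, "spin": -0.14, "jaw": 1}
    - {"dx": 0, "dy": 0, "dz": 0, "spin": 0, "jaw": 1}
    - {"dx": 0, "dy": 0, "dz": 0, "spin": 0, "jaw": 1}

```text
time: 4.8
tool_pos: [0.6338, 0.2369, 0.2478]
tcp_rot: [-0.0, -0.016, 1.0, -0.0]
contact_force: [-0.1, -0.7, 0.3]
opening: 0.999
grip_force: 0.0
```

```bash
python3 - <<'E'
from h import *
rel(.636,.2375,.16,3.2)
d=snap('wrist','w1'); C=cloud(d)
m=(abs(C[...,2]-.0925)<.006)
h,w=m.shape
p=C[m]; k=np.hypot(p[:,0]-.636,p[:,1]-.2375)<.04; p=p[k]
print(m.sum(),p.mean(0),cv2.minEnclosingCircle(p[:,:2].astype(np.float32)))
E
```

```text
t 4.8 pos [0.6338 0.2369 0.2478] yaw 3.1745 q6 -1.283 F [-0.1 -0.7  0.3] open 0.999 grip 0.0
dx -2.3 dy 0.5 dz 87.8 spin -0.0255
3544 [0.63319097 0.23580345 0.09226592] ((0.634468674659729, 0.23596103489398956), 0.021263817325234413)
```

View pics/w1.png

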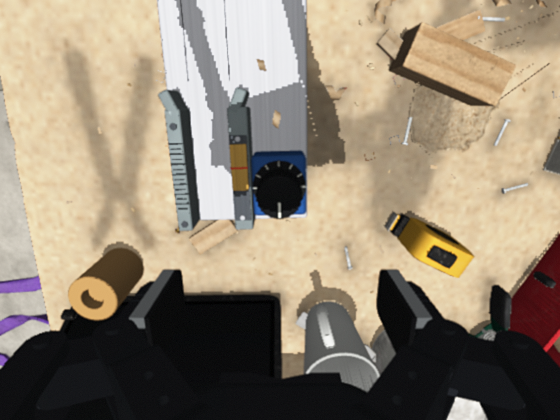

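The wrist picture shows the knob at (279,190) with pointer toward the fenced end, the red line at (240,168), and free space about the knob; the knob centre agrees with the top view within 2 mm.

Emit:
play_rows:
  increments:
    - {"dx": -0.5, "dy": -0.9, "dz": 35, "spin": 0, "jaw": 1}
    - {"dx": 0, "dy": 0, "dz": 35, "spin": 0, "jaw": 1}
    - {"dx": 0, "dy": 0, "dz": 35, "spin": 0, "jaw": 1}
    - {"dx": 0, "dy": 0, "dz": 35, "spin": 0, "jaw": 1}
    - {"dx": 0, "dy": 0, "dz": 26, "spin": 0, "jaw": 1}
    - {"dx": 0, "dy": 0, "dz": 0, "spin": 0, "jaw": 1}

```text
time: 5.45
tool_pos: [0.6305, 0.2348, 0.0768]
tcp_rot: [-0.005, -0.017, 1.0, -0.001]
contact_force: [-1.2, -0.5, -1.0]
opening: 0.999
grip_force: 0.0
```

Emit:
play_rows:
  increments:
    - {"dx": 0, "dy": 0, "dz": 0, "spin": 0, "jaw": -1}
    - {"dx": 0, "dy": 0, "dz": 0, "spin": 0, "jaw": -1}
    - {"dx": 0, "dy": 0, "dz": 0, "spin": 0, "jaw": -1}
    - {"dx": 0, "dy": 0, "dz": 0, "spin": 0, "jaw": -1}
    - {"dx": 0, "dy": 0, "dz": 0, "spin": 0, "jaw": -1}
    - {"dx": 0, "dy": 0, "dz": 0, "spin": 0, "jaw": -1}
    - {"dx": 0, "dy": 0, "dz": 0, "spin": 0, "jaw": -1}
    - {"dx": 0, "dy": 0, "dz": 0, "spin": 0, "jaw": -1}
  newtons: 30

```text
time: 6.25
tool_pos: [0.6363, 0.2358, 0.0853]
tcp_rot: [0.002, -0.018, 1.0, 0.0]
contact_force: [-0.8, -3.4, 6.0]
opening: 0.459
grip_force: 30.6
```

Emit:
play_rows:
  increments:
    - {"dx": 0, "dy": 0, "dz": 0, "spin": 0.131, "jaw": -1}
    - {"dx": 0, "dy": 0, "dz": 0, "spin": 0.131, "jaw": -1}
    - {"dx": 0, "dy": 0, "dz": 0, "spin": 0.131, "jaw": -1}
    - {"dx": 0, "dy": 0, "dz": 0, "spin": 0.131, "jaw": -1}
    - {"dx": 0, "dy": 0, "dz": 0, "spin": 0.131, "jaw": -1}
    - {"dx": 0, "dy": 0, "dz": 0, "spin": 0.131, "jaw": -1}
    - {"dx": 0, "dy": 0, "dz": 0, "spin": 0.131, "jaw": -1}
    - {"dx": 0, "dy": 0, "dz": 0, "spin": 0.131, "jaw": -1}

```text
time: 7.05
tool_pos: [0.6356, 0.2346, 0.0852]
tcp_rot: [0.001, 0.487, 0.873, -0.0]
contact_force: [-3.1, -7.2, 8.3]
opening: 0.457
grip_force: 30.9
```

Emit:
play_rows:
  increments:
    - {"dx": 0, "dy": 0, "dz": 0, "spin": 0.131, "jaw": -1}
    - {"dx": 0, "dy": 0, "dz": 0, "spin": 0.131, "jaw": -1}
    - {"dx": 0, "dy": 0, "dz": 0, "spin": 0.131, "jaw": -1}
    - {"dx": 0, "dy": 0, "dz": 0, "spin": 0.131, "jaw": -1}
    - {"dx": 0, "dy": 0, "dz": 0, "spin": 0.131, "jaw": -1}
    - {"dx": 0, "dy": 0, "dz": 0, "spin": 0.131, "jaw": -1}
    - {"dx": 0, "dy": 0, "dz": 0, "spin": 0.131, "jaw": -1}
    - {"dx": 0, "dy": 0, "dz": 0, "spin": 0.131, "jaw": -1}

```text
time: 7.85
tool_pos: [0.6343, 0.2346, 0.0852]
tcp_rot: [0.001, 0.859, 0.513, -0.001]
contact_force: [-7.1, -7.0, 11.7]
opening: 0.456
grip_force: 31.2
```

Emit:
play_rows:
  increments:
    - {"dx": 0, "dy": 0, "dz": 0, "spin": 0.131, "jaw": -1}
    - {"dx": 0, "dy": 0, "dz": 0, "spin": 0.131, "jaw": -1}
    - {"dx": 0, "dy": 0, "dz": 0, "spin": 0.131, "jaw": -1}
    - {"dx": 0, "dy": 0, "dz": 0, "spin": 0.131, "jaw": -1}
    - {"dx": 0, "dy": 0, "dz": 0, "spin": 0, "jaw": -1}
    - {"dx": 0, "dy": 0, "dz": 0, "spin": 0, "jaw": -1}
    - {"dx": 0, "dy": 0, "dz": 0, "spin": 0, "jaw": -1}

```text
time: 8.55
tool_pos: [0.6338, 0.235, 0.0852]
tcp_rot: [0.001, 0.961, 0.275, -0.001]
contact_force: [-7.6, -5.9, 11.2]
opening: 0.457
grip_force: 31.2
```

```bash
python3 - <<'E'
from h import *
rel(.636,.2375,.16,3.1745-2.618)
print(state()['moment'])
E
```

```text
t 8.55 pos [0.6338 0.235  0.0852] yaw 0.5577 q6 1.333 F [-7.6 -5.9 11.2] open 0.457 grip 31.2
dx 3.2 dy -0.9 dz -74.8 spin 0.0012
[-0.92190827  1.26284398 -0.03278684]
```

Emit:
play_rows:
  increments:
    - {"dx": 0, "dy": 0, "dz": 0, "spin": 0, "jaw": 1}
    - {"dx": 0, "dy": 0, "dz": 0, "spin": 0, "jaw": 1}
    - {"dx": 0, "dy": 0, "dz": 0, "spin": 0, "jaw": 1}
    - {"dx": 0, "dy": 0, "dz": 0, "spin": 0, "jaw": 1}
    - {"dx": 0, "dy": 0, "dz": 0, "spin": 0, "jaw": 1}

```text
time: 9.05
tool_pos: [0.6345, 0.2362, 0.0821]
tcp_rot: [-0.0, 0.961, 0.275, -0.0]
contact_force: [0.0, -0.1, 0.1]
opening: 0.999
grip_force: 0.0
```

Emit:
play_rows:
  increments:
    - {"dx": 0, "dy": 0, "dz": -30, "spin": 0, "jaw": 1}
    - {"dx": 0, "dy": 0, "dz": -40, "spin": 0, "jaw": 1}
    - {"dx": 0, "dy": 0, "dz": -40, "spin": 0, "jaw": 1}
    - {"dx": 0, "dy": 0, "dz": -40, "spin": 0, "jaw": 1}
    - {"dx": 0, "dy": 0, "dz": -30, "spin": 0, "jaw": 1}
    - {"dx": 0, "dy": 0, "dz": 0, "spin": 0, "jaw": 1}
    - {"dx": 0, "dy": 0, "dz": 0, "spin": 0, "jaw": 1}

```text
time: 9.75
tool_pos: [0.635, 0.2364, 0.2633]
tcp_rot: [-0.0, 0.961, 0.275, 0.001]
contact_force: [-0.0, 0.5, -0.5]
opening: 1.0
grip_force: 0.0
```

```bash
python3 - <<'E'
from h import *
d=snap('wrist','w2')
rel(.516,.4003,.25,None)
# project jig region boxes
a=load('w1')
def crop(d,X,Y,z,r,f):
    P=np.linalg.inv(pose(d)); c=P[:3,:3]@[X,Y,z]+P[:3,3]
    uv,_=cv2.projectPoints(c.reshape(1,3),np.zeros(3),np.zeros(3),K(d),np.array(d['distortion'],float)); u,v=uv.ravel().astype(int)
    u0,v0=max(u-r,0),max(v-r,0); print(u0,v0); return cv2.resize(d['img'][v0:v0+2*r,u0:u0+2*r],None,fx=f,fy=f,interpolation=cv2.INTER_CUBIC)
A=crop(a,.634,.2,.056,48,4); B=crop(d,.634,.2,.056,48,4)
o=np.zeros((400,790,3),np.uint8); o[:A.shape[0],:A.shape[1]]=A; o[:B.shape[0],395:395+B.shape[1]]=B
cv2.imwrite('pics/cmp.png',o)
E
```

```text
t 9.8 pos [0.6341 0.236  0.2614] yaw 0.5579 q6 1.332 F [-0.1  0.2 -0.2] open 0.997 grip 0.0
dx -13.2 dy -201.9 dz 11.4 spin None
194 138
261 153
```

View pics/cmp.png

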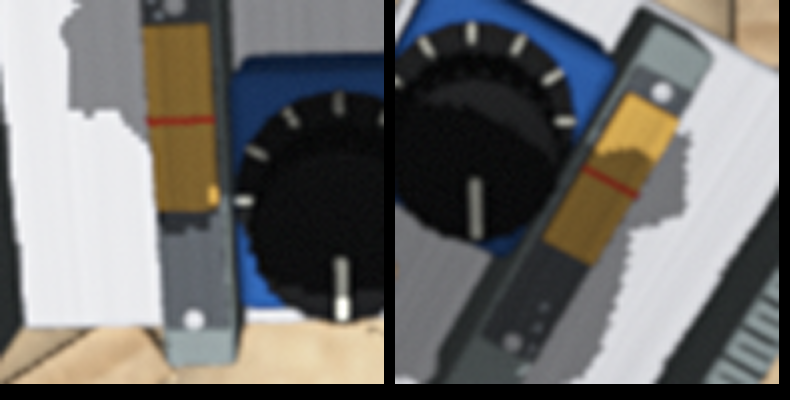

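Left crop (before): red line (148,122)–(212,119); right (after): (585,168)–(637,196), the strip clearly farther along.

```bash
python3 - <<'E'
from h import *
a,b=load('w1'),load('w2'); y=.0585;R=np.array([[np.cos(y),-np.sin(y)],[np.sin(y),np.cos(y)]]); k=np.array([.095,.069]); t=np.array([.6345,.2360])-R@k
f=lambda d,x,yy,u0,v0:(R.T@(px(d,(x+.5)/4-.5+u0,(yy+.5)/4-.5+v0,.056)[:2]-t)*1e3).round(1)
print(t,f(a,148,122,194,138),f(a,212,119,194,138)); print(f(b,242,196,261,153),f(b,190,168,261,153))
# jig yaw from screws on rail
print([f(a,194,319,194,138),f(a,174,5,194,138)],[f(b,266,92,261,153),f(b,117,340,261,153)])
# right fence line & block from w1
C=cloud(a)
m=(abs(C[...,2]-.045)<.006)&(np.hypot(C[...,0]-.516,C[...,1]-.4)<.08)
print(m.sum(),cv2.minAreaRect(C[m][:,:2].astype(np.float32)))
C=cloud(b)
m=(abs(C[...,2]-.012)<.004)
L=(C[...,:2]-t)@R
for lo,hi in((.03,.06),(.08,.12)):
    k=m&(L[...,0]>lo)&(L[...,0]<hi)&(abs(L[...,1])<.04); q=L[k][:,1]; print('channel',k.sum(),np.percentile(q,[0,1,99,100]).round(4))
E
```

```text
[0.54369671 0.1615637 ] [74.1 22.8] [73.8 38.2]
[98.3 22.5] [98.4 38.1]
[array([124.3,  30.8]), array([46.7, 30.8])] [array([124.8,  31.1]), array([47.7, 31.5])]
5066 ((0.5154022574424744, 0.3980054557323456), (0.1010739877820015, 0.040298789739608765), 71.30924224853516)
channel 688 [-0.0239 -0.0236  0.0398  0.0399]
channel 967 [-0.0238 -0.0233  0.0109  0.0115]
```

Emit:
play_rows:
  increments:
    - {"dx": -2.4, "dy": -33.5, "dz": 0, "spin": 0, "jaw": 1}
    - {"dx": -2.4, "dy": -33.5, "dz": 0, "spin": 0, "jaw": 1}
    - {"dx": -2.4, "dy": -33.5, "dz": 0, "spin": 0, "jaw": 1}
    - {"dx": -2.4, "dy": -33.5, "dz": 0, "spin": 0, "jaw": 1}
    - {"dx": -2.4, "dy": -33.5, "dz": 0, "spin": 0, "jaw": 1}
    - {"dx": -2.4, "dy": -33.5, "dz": 0, "spin": 0, "jaw": 1}
    - {"dx": 0, "dy": 0, "dz": 0, "spin": 0, "jaw": 1}

```text
time: 10.5
tool_pos: [0.5122, 0.4015, 0.2592]
tcp_rot: [-0.0, 0.961, 0.277, -0.003]
contact_force: [-0.6, -0.4, 0.2]
opening: 1.005
grip_force: 0.0
```

Emit:
play_rows:
  increments:
    - {"dx": 0, "dy": 0, "dz": 0, "spin": -0.137, "jaw": 1}
    - {"dx": 0, "dy": 0, "dz": 0, "spin": -0.137, "jaw": 1}
    - {"dx": 0, "dy": 0, "dz": 0, "spin": -0.137, "jaw": 1}
    - {"dx": 0, "dy": 0, "dz": 0, "spin": -0.137, "jaw": 1}
    - {"dx": 0, "dy": 0, "dz": 0, "spin": -0.138, "jaw": 1}
    - {"dx": 0, "dy": 0, "dz": 0, "spin": 0, "jaw": 1}
    - {"dx": 0, "dy": 0, "dz": 0, "spin": 0, "jaw": 1}

```text
time: 11.2
tool_pos: [0.5157, 0.3982, 0.2605]
tcp_rot: [0.0, 0.814, 0.581, -0.001]
contact_force: [-0.5, -0.6, -0.0]
opening: 1.001
grip_force: 0.0
```

```bash
python3 - <<'E'
from h import *
d=snap('wrist','w3')
C=cloud(d)
m=(abs(C[...,2]-.045)<.006)&(np.hypot(C[...,0]-.516,C[...,1]-.4)<.08)
r=cv2.minAreaRect(C[m][:,:2].astype(np.float32)); print(m.sum(),r,np.median(C[m][:,2]))
rel(*r[0],.035,1.2445)
c,s=np.cos(1.2445),np.sin(1.2445); e=C[...,:2]-r[0]
u=e@[c,s]; v=e@[s,-c]
for sg in(1,-1):
    k=(abs(u)<.016)&(sg*v>.024)&(sg*v<.06); print('side',sg,k.sum(),C[k][:,2].max() if k.any() else None)
E
```

```text
3592 ((0.5154916644096375, 0.39813071489334106), (0.10014611482620239, 0.04006412252783775), 71.51053619384766) 0.04523469256899121
t 11.25 pos [0.5157 0.3984 0.2609] yaw 1.2406 q6 0.95 F [ 1.3 -0.   0.6] open 1.006 grip 0.0
dx -0.3 dy -0.2 dz 225.9 spin -0.0039
side 1 9083 0.3349440209590012
side -1 8503 0.33476192238399904
```

Emit:
play_rows:
  increments:
    - {"dx": 0, "dy": 0, "dz": 35, "spin": -0.006, "jaw": 1}
    - {"dx": 0, "dy": 0, "dz": 40, "spin": 0, "jaw": 1}
    - {"dx": 0, "dy": 0, "dz": 40, "spin": 0, "jaw": 1}
    - {"dx": 0, "dy": 0, "dz": 40, "spin": 0, "jaw": 1}
    - {"dx": 0, "dy": 0, "dz": 36, "spin": 0, "jaw": 1}
    - {"dx": 0, "dy": 0, "dz": 20, "spin": 0, "jaw": 1}
    - {"dx": 0, "dy": 0, "dz": 14, "spin": 0, "jaw": 1}
    - {"dx": 0, "dy": 0, "dz": 0, "spin": 0, "jaw": 1}

```text
time: 12.05
tool_pos: [0.5144, 0.3978, 0.0346]
tcp_rot: [-0.0, 0.811, 0.585, -0.002]
contact_force: [-0.1, -0.4, 0.2]
opening: 0.999
grip_force: 0.0
```

Emit:
play_rows:
  increments:
    - {"dx": 0, "dy": 0, "dz": 0, "spin": 0, "jaw": -1}
    - {"dx": 0, "dy": 0, "dz": 0, "spin": 0, "jaw": -1}
    - {"dx": 0, "dy": 0, "dz": 0, "spin": 0, "jaw": -1}
    - {"dx": 0, "dy": 0, "dz": 0, "spin": 0, "jaw": -1}
    - {"dx": 0, "dy": 0, "dz": 0, "spin": 0, "jaw": -1}
    - {"dx": 0, "dy": 0, "dz": 0, "spin": 0, "jaw": -1}
    - {"dx": 0, "dy": 0, "dz": 0, "spin": 0, "jaw": -1}
    - {"dx": 0, "dy": 0, "dz": 0, "spin": 0, "jaw": -1}
  newtons: 40

```text
time: 12.85
tool_pos: [0.5172, 0.4, 0.0393]
tcp_rot: [0.0, 0.811, 0.585, 0.002]
contact_force: [-0.0, -0.1, 5.8]
opening: 0.465
grip_force: 43.2
```

Emit:
play_rows:
  increments:
    - {"dx": 0, "dy": 0, "dz": -20, "spin": 0, "jaw": -1}
    - {"dx": 0, "dy": 0, "dz": -30, "spin": 0, "jaw": -1}
    - {"dx": 0, "dy": 0, "dz": -30, "spin": 0, "jaw": -1}
    - {"dx": 0, "dy": 0, "dz": -20, "spin": 0, "jaw": -1}
    - {"dx": 0, "dy": 0, "dz": 0, "spin": 0, "jaw": -1}

```text
time: 13.35
tool_pos: [0.518, 0.4006, 0.1414]
tcp_rot: [0.0, 0.811, 0.585, 0.004]
contact_force: [0.6, 0.2, -0.6]
opening: 0.456
grip_force: 42.4
```

Emit:
play_rows:
  increments:
    - {"dx": 0, "dy": 0, "dz": 0, "spin": 0.132, "jaw": -1}
    - {"dx": 0, "dy": 0, "dz": 0, "spin": 0.132, "jaw": -1}
    - {"dx": 0, "dy": 0, "dz": 0, "spin": 0.132, "jaw": -1}
    - {"dx": 0, "dy": 0, "dz": 0, "spin": 0.132, "jaw": -1}
    - {"dx": 0, "dy": 0, "dz": 0, "spin": 0.132, "jaw": -1}
    - {"dx": 0, "dy": 0, "dz": 0, "spin": 0.132, "jaw": -1}
    - {"dx": 0, "dy": 0, "dz": 0, "spin": 0.132, "jaw": -1}
    - {"dx": 0, "dy": 0, "dz": 0, "spin": 0.132, "jaw": -1}

```text
time: 14.15
tool_pos: [0.5148, 0.3983, 0.1349]
tcp_rot: [0.001, 0.996, 0.094, -0.001]
contact_force: [-0.2, -0.7, -1.1]
opening: 0.461
grip_force: 42.4
```

Emit:
play_rows:
  increments:
    - {"dx": 0, "dy": 0, "dz": 0, "spin": 0.132, "jaw": -1}
    - {"dx": 0, "dy": 0, "dz": 0, "spin": 0, "jaw": -1}
    - {"dx": 0, "dy": 0, "dz": 0, "spin": 0, "jaw": -1}

```text
time: 14.45
tool_pos: [0.5152, 0.3985, 0.1357]
tcp_rot: [0.001, 0.999, 0.032, -0.001]
contact_force: [0.7, -0.4, -1.5]
opening: 0.458
grip_force: 42.4
```

```bash
python3 - <<'E'
from h import *
y=.0585;R=np.array([[np.cos(y),-np.sin(y)],[np.sin(y),np.cos(y)]]);t=np.array([.5443,.1622])
p=R@[-.052,0]+t; print(p)
rel(*p,.049,y)
E
```

```text
[0.49238895 0.15915973]
t 14.45 pos [0.5152 0.3985 0.1357] yaw 0.0649 q6 2.126 F [ 0.7 -0.4 -1.5] open 0.458 grip 42.4
dx -38.3 dy 237.4 dz 86.7 spin 0.0064
```

Emit:
play_rows:
  increments:
    - {"dx": -5, "dy": 20, "dz": 0, "spin": 0.006, "jaw": -1}
    - {"dx": -5, "dy": 33, "dz": 0, "spin": 0, "jaw": -1}
    - {"dx": -5, "dy": 33, "dz": 0, "spin": 0, "jaw": -1}
    - {"dx": -5, "dy": 33, "dz": 0, "spin": 0, "jaw": -1}
    - {"dx": -5, "dy": 33, "dz": 0, "spin": 0, "jaw": -1}
    - {"dx": -5, "dy": 33, "dz": 0, "spin": 0, "jaw": -1}
    - {"dx": -5, "dy": 33, "dz": 0, "spin": 0, "jaw": -1}
    - {"dx": -3, "dy": 19, "dz": 0, "spin": 0, "jaw": -1}

```text
time: 15.25
tool_pos: [0.4904, 0.1581, 0.1367]
tcp_rot: [0.0, 1.0, 0.029, -0.001]
contact_force: [0.5, 0.8, -0.5]
opening: 0.463
grip_force: 42.4
```

Emit:
play_rows:
  increments:
    - {"dx": 0, "dy": 0, "dz": 0, "spin": 0, "jaw": -1}
    - {"dx": 0, "dy": 0, "dz": 20, "spin": 0, "jaw": -1}
    - {"dx": 0, "dy": 0, "dz": 30, "spin": 0, "jaw": -1}
    - {"dx": 0, "dy": 0, "dz": 20, "spin": 0, "jaw": -1}
    - {"dx": 0, "dy": 0, "dz": 10, "spin": 0, "jaw": -1}
    - {"dx": 0, "dy": 0, "dz": 0, "spin": 0, "jaw": -1}
    - {"dx": 0, "dy": 0, "dz": 0, "spin": 0, "jaw": -1}

```text
time: 15.95
tool_pos: [0.4919, 0.1609, 0.0578]
tcp_rot: [-0.0, 1.0, 0.028, 0.0]
contact_force: [0.3, -0.9, -0.2]
opening: 0.459
grip_force: 42.4
```

```bash
python3 - <<'E'
from h import *
rel(.4924,.1592,.049,.0585)
d=snap('top','t1')
C=cloud(d); y=.0585;R=np.array([[np.cos(y),-np.sin(y)],[np.sin(y),np.cos(y)]]);t=np.array([.5443,.1622])
L=(C[...,:2]-t)@R
k=(abs(L[...,0]+.052)<.07)&(abs(L[...,1])<.04)&(C[...,2]>.045)&(C[...,2]<.075)
print(k.sum(),np.median(C[k][:,2]),L[k].min(0),L[k].max(0))
E
```

```text
t 15.95 pos [0.4919 0.1609 0.0578] yaw 0.0567 q6 1.782 F [ 0.3 -0.9 -0.2] open 0.459 grip 42.4
dx 0.4 dy 1.7 dz 8.8 spin -0.0018
586 0.06331276735883773 [-0.10402054 -0.03972527] [0.01793956 0.03959454]
```

Emit:
play_rows:
  increments:
    - {"dx": 0, "dy": 1.5, "dz": 2, "spin": 0, "jaw": -1}
    - {"dx": 0, "dy": 0, "dz": 2, "spin": 0, "jaw": -1}
    - {"dx": 0, "dy": 0, "dz": 1, "spin": 0, "jaw": -1}
    - {"dx": 0, "dy": 0, "dz": 0, "spin": 0, "jaw": -1}
    - {"dx": 0, "dy": 0, "dz": 0, "spin": 0, "jaw": -1}

```text
time: 16.5
tool_pos: [0.4914, 0.1588, 0.0523]
tcp_rot: [-0.0, 1.0, 0.028, 0.0]
contact_force: [-0.9, -0.2, -0.7]
opening: 0.457
grip_force: 42.4
```

Emit:
play_rows:
  increments:
    - {"dx": 0, "dy": 0, "dz": 1, "spin": 0, "jaw": -1}
    - {"dx": 0, "dy": 0, "dz": 0, "spin": 0, "jaw": -1}

```text
time: 16.7
tool_pos: [0.4916, 0.1588, 0.0514]
tcp_rot: [-0.0, 1.0, 0.028, 0.0]
contact_force: [-0.9, -0.3, -0.4]
opening: 0.46
grip_force: 42.5
```

Emit:
play_rows:
  increments:
    - {"dx": 0, "dy": 0, "dz": 1, "spin": 0, "jaw": -1}
    - {"dx": 0, "dy": 0, "dz": 0, "spin": 0, "jaw": -1}

```text
time: 16.9
tool_pos: [0.4915, 0.1589, 0.0513]
tcp_rot: [0.0, 1.0, 0.028, -0.0]
contact_force: [-3.9, -0.3, 6.9]
opening: 0.461
grip_force: 43.4
```

Emit:
play_rows:
  increments:
    - {"dx": 0, "dy": 0, "dz": 0, "spin": 0, "jaw": 1}
    - {"dx": 0, "dy": 0, "dz": 0, "spin": 0, "jaw": 1}
    - {"dx": 0, "dy": 0, "dz": 0, "spin": 0, "jaw": 1}
    - {"dx": 0, "dy": 0, "dz": 0, "spin": 0, "jaw": 1}
    - {"dx": 0, "dy": 0, "dz": 0, "spin": 0, "jaw": 1}
    - {"dx": 0, "dy": 0, "dz": -20, "spin": 0, "jaw": 1}
    - {"dx": 0, "dy": 0, "dz": -30, "spin": 0, "jaw": 1}
    - {"dx": 0, "dy": 0, "dz": -40, "spin": 0, "jaw": 1}

```text
time: 17.7
tool_pos: [0.4895, 0.1582, 0.1391]
tcp_rot: [0.001, 1.0, 0.028, -0.002]
contact_force: [1.0, 0.5, 0.9]
opening: 0.998
grip_force: 0.0
```

Emit:
play_rows:
  increments:
    - {"dx": 0, "dy": 0, "dz": -40, "spin": 0, "jaw": -1}
    - {"dx": 0, "dy": 0, "dz": -40, "spin": 0, "jaw": -1}
    - {"dx": 0, "dy": 0, "dz": -30, "spin": 0, "jaw": -1}
    - {"dx": 0, "dy": 0, "dz": 0, "spin": 0, "jaw": -1}
    - {"dx": 0, "dy": 0, "dz": 0, "spin": 0, "jaw": -1}
    - {"dx": 0, "dy": 0, "dz": 0, "spin": 0, "jaw": -1}
  newtons: 30

```text
time: 18.3
tool_pos: [0.4904, 0.1585, 0.2486]
tcp_rot: [0.0, 1.0, 0.028, -0.001]
contact_force: [-0.7, 0.1, 0.0]
opening: 0.001
grip_force: 0.0
```

```bash
python3 - <<'E'
from h import *
d=snap('wrist','w4'); C=cloud(d); y=.0585;R=np.array([[np.cos(y),-np.sin(y)],[np.sin(y),np.cos(y)]]);t=np.array([.5443,.1622])
L=(C[...,:2]-t)@R
k=(abs(L[...,0]+.052)<.07)&(abs(L[...,1])<.04)&(abs(C[...,2]-.057)<.006)
p=L[k]*1e3; p=p[p[:,0]<0.5]
print(k.sum(),np.median(C[k][:,2]),cv2.minAreaRect(p.astype(np.float32)))
p=R@[-.135,0]+t; print(p); rel(*p,.038,y)
E
```

```text
4136 0.05718300542261481 ((-52.47276306152344, -7.549509048461914), (53.87910461425781, 105.48809051513672), 89.71184539794922)
[0.40953094 0.154307  ]
t 18.35 pos [0.4902 0.1585 0.2482] yaw 0.0558 q6 1.779 F [-0.1 -0.  -1. ] open -0.003 grip 0.0
dx -80.8 dy -0.4 dz 210.2 spin -0.0027
```

View pics/w4.png

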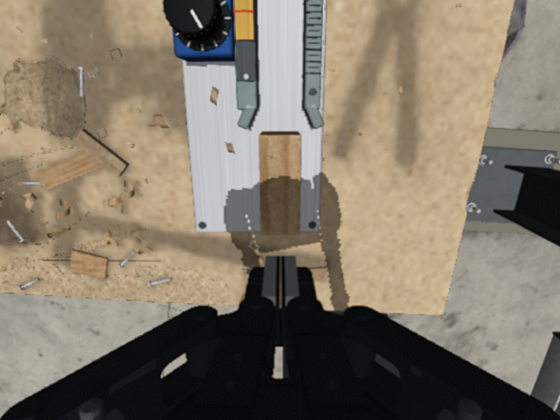

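Wrist picture: the block lies along the channel between the guide lines (261–301, 133–235), its far end just before the flares. Now behind it with shut jaws.

Emit:
play_rows:
  increments:
    - {"dx": -27, "dy": 0, "dz": 0, "spin": 0, "jaw": -1}
    - {"dx": -27, "dy": 0, "dz": 0, "spin": 0, "jaw": -1}
    - {"dx": -27, "dy": -0.5, "dz": 0, "spin": -0.003, "jaw": -1}
    - {"dx": 0, "dy": 0, "dz": 35, "spin": 0, "jaw": -1}
    - {"dx": 0, "dy": 0, "dz": 45, "spin": 0, "jaw": -1}
    - {"dx": 0, "dy": 0, "dz": 45, "spin": 0, "jaw": -1}
    - {"dx": 0, "dy": 0, "dz": 45, "spin": 0, "jaw": -1}
    - {"dx": 0, "dy": 0, "dz": 25, "spin": 0, "jaw": -1}

```text
time: 19.15
tool_pos: [0.4061, 0.1534, 0.0502]
tcp_rot: [0.001, 1.0, 0.029, -0.004]
contact_force: [-0.0, -0.5, 0.2]
opening: 0.003
grip_force: 0.0
```

Emit:
play_rows:
  increments:
    - {"dx": 0, "dy": 0, "dz": 15, "spin": 0, "jaw": -1}
    - {"dx": 0, "dy": 0, "dz": 0, "spin": 0, "jaw": -1}
    - {"dx": 0, "dy": 0, "dz": 0, "spin": 0, "jaw": -1}

```text
time: 19.45
tool_pos: [0.4095, 0.1544, 0.0394]
tcp_rot: [0.0, 1.0, 0.029, -0.001]
contact_force: [1.3, -0.5, 1.1]
opening: -0.0
grip_force: 0.0
```

```bash
python3 - <<'E'
from h import *
y=.0585;R=np.array([[np.cos(y),-np.sin(y)],[np.sin(y),np.cos(y)]]);t=np.array([.5443,.1622])
p=R@[-.05,0]+t; rel(*p,.038,y)
E
```

```text
t 19.45 pos [0.4095 0.1544 0.0394] yaw 0.0587 q6 1.816 F [ 1.3 -0.5  1.1] open -0.0 grip 0.0
dx 85.0 dy 0.1 dz 1.4 spin 0.0002
```

Emit:
play_rows:
  increments:
    - {"dx": 10, "dy": 0, "dz": 0, "spin": 0, "jaw": -1}
    - {"dx": 10, "dy": 0, "dz": 0, "spin": 0, "jaw": -1}
    - {"dx": 8, "dy": 0, "dz": 0, "spin": 0, "jaw": -1}
    - {"dx": 8, "dy": 0, "dz": 0, "spin": 0, "jaw": -1}
    - {"dx": 8, "dy": 0, "dz": 0, "spin": 0, "jaw": -1}
    - {"dx": 8, "dy": 0, "dz": 0, "spin": 0, "jaw": -1}
    - {"dx": 8, "dy": 0, "dz": 0, "spin": 0, "jaw": -1}
    - {"dx": 0, "dy": 0, "dz": 0, "spin": 0, "jaw": -1}

```text
time: 20.25
tool_pos: [0.4723, 0.1585, 0.0406]
tcp_rot: [-0.0, 1.0, 0.029, 0.001]
contact_force: [-0.2, -0.8, 1.1]
opening: 0.003
grip_force: 0.0
```

Emit:
play_rows:
  increments:
    - {"dx": 8, "dy": 0, "dz": 0, "spin": 0, "jaw": -1}
    - {"dx": 8, "dy": 0, "dz": 0, "spin": 0, "jaw": -1}
    - {"dx": 8, "dy": 0, "dz": 0, "spin": 0, "jaw": -1}
    - {"dx": 8, "dy": 0, "dz": 0, "spin": 0, "jaw": -1}
    - {"dx": 4, "dy": 0, "dz": 0, "spin": 0, "jaw": -1}
    - {"dx": 0, "dy": 0, "dz": 0, "spin": 0, "jaw": -1}
    - {"dx": 0, "dy": 0, "dz": 0, "spin": 0, "jaw": -1}

```text
time: 20.95
tool_pos: [0.5065, 0.1604, 0.0403]
tcp_rot: [0.0, 1.0, 0.029, 0.0]
contact_force: [-0.2, 0.3, 0.2]
opening: -0.0
grip_force: 0.0
```

```bash
python3 - <<'E'
from h import *
y=.0585;R=np.array([[np.cos(y),-np.sin(y)],[np.sin(y),np.cos(y)]]);t=np.array([.5443,.1622])
p=R@[-.0133,0]+t; rel(*p,.038,y)
d=snap('wrist','w5')
P=np.linalg.inv(pose(d)); L=np.array([.07,.02]); X=R@L+t; c=P[:3,:3]@[*X,.056]+P[:3,3]
uv,_=cv2.projectPoints(c.reshape(1,3),np.zeros(3),np.zeros(3),K(d),np.array(d['distortion'],float)); u,v=uv.ravel().astype(int); print(u,v)
u0,v0=max(u-95,0),max(v-70,0); print(u0,v0); cv2.imwrite('pics/w5c.png',cv2.resize(d['img'][v0:v0+140,u0:u0+190],None,fx=4,fy=4,interpolation=cv2.INTER_CUBIC))
E
```

```text
t 20.95 pos [0.5065 0.1604 0.0403] yaw 0.0588 q6 1.772 F [-0.2  0.3  0.2] open -0.0 grip 0.0
dx 24.5 dy 0.4 dz 2.3 spin 0.0003
213 -8
118 0
```

View pics/w5c.png

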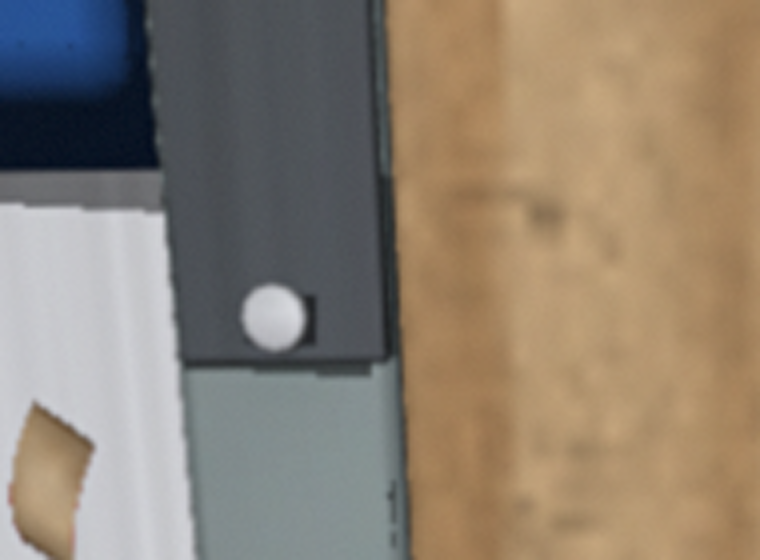

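The wrist crop shows the block between the fences but the line is out of frame; the top camera should see both.

```bash
python3 - <<'E'
from h import *
d=snap('top','t2')
cv2.imwrite('pics/t2c.png',cv2.resize(d['img'][135:225,320:420],None,fx=6,fy=6,interpolation=cv2.INTER_CUBIC))
E
```

```text
(no output)
```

View pics/t2c.png

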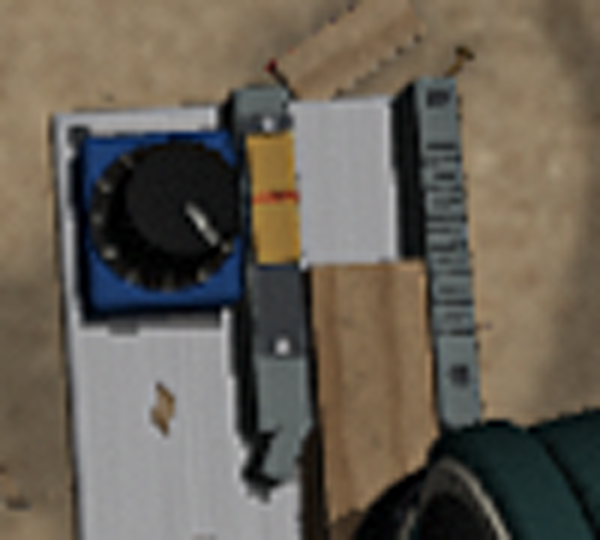

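Top crop: red line's channel end at (298,196), block's leading edge from (312,264) to (424,261), no obstruction.

```bash
python3 - <<'E'
from h import *
y=.0585;R=np.array([[np.cos(y),-np.sin(y)],[np.sin(y),np.cos(y)]]);t=np.array([.5443,.1622])
d=load('t2')
f=lambda x,v,z:(R.T@(px(d,(x+.5)/6-.5+320,(v+.5)/6-.5+135,z)[:2]-t)*1e3).round(1)
print('line',f(298,196,.056),f(254,198,.056),'front',f(312,264,.057),f(424,261,.057))
p=d['state']['tool_pos']; print('tcp',R.T@(p[:2]-t))
E
```

```text
line [99.4 22.8] [99.5 38. ] front [75.3 19.9] [ 74.2 -18.8]
tcp [-0.03802641  0.00042248]
```

Emit:
play_rows:
  increments:
    - {"dx": 4, "dy": 0.3, "dz": 0, "spin": 0, "jaw": -1}
    - {"dx": 5, "dy": 0, "dz": 0, "spin": 0, "jaw": -1}
    - {"dx": 5, "dy": 0, "dz": 0, "spin": 0, "jaw": -1}
    - {"dx": 4, "dy": 0, "dz": 0, "spin": 0, "jaw": -1}
    - {"dx": 3, "dy": 0, "dz": 0, "spin": 0, "jaw": -1}
    - {"dx": 1, "dy": 0, "dz": 0, "spin": 0, "jaw": -1}
    - {"dx": 0, "dy": 0, "dz": 0, "spin": 0, "jaw": -1}
    - {"dx": 0, "dy": 0, "dz": 0, "spin": 0, "jaw": -1}

```text
time: 21.85
tool_pos: [0.5285, 0.1614, 0.0403]
tcp_rot: [-0.0, 1.0, 0.029, 0.0]
contact_force: [1.0, -0.5, -0.3]
opening: 0.002
grip_force: 0.0
```

```bash
python3 - <<'E'
from h import *
d=snap('top','t3'); print(d['state']['tool_pos'],d['state']['contact_force'])
cv2.imwrite('pics/t3c.png',cv2.resize(d['img'][145:200,355:405],None,fx=10,fy=10,interpolation=cv2.INTER_CUBIC))
E
```

```text
[0.5285261  0.16143038 0.04034556] [ 1.04543517 -0.53661171 -0.26491586]
```

View pics/t3c.png

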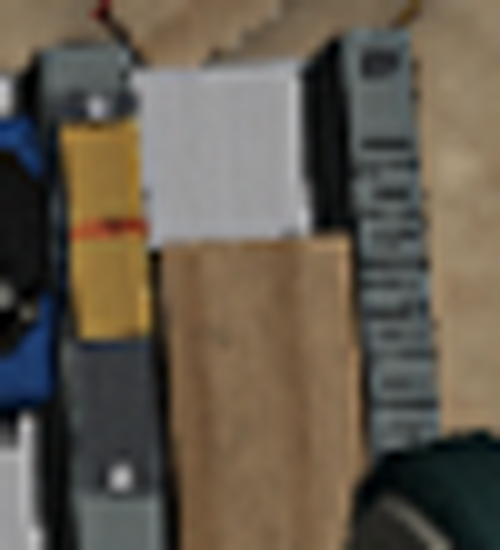

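Line's channel end at (145,226); block's leading edge (162,246)–(348,236), just short of it.

```bash
python3 - <<'E'
from h import *
y=.0585;R=np.array([[np.cos(y),-np.sin(y)],[np.sin(y),np.cos(y)]]);t=np.array([.5443,.1622])
d=load('t3')
f=lambda x,v,z:(R.T@(px(d,(x+.5)/10-.5+355,(v+.5)/10-.5+145,z)[:2]-t)*1e3).round(1)
print('line',f(145,226,.056),f(72,231,.056),'front',f(162,246,.057),f(348,236,.057))
g=cv2.cvtColor(d['img'],cv2.COLOR_BGR2GRAY).astype(float)
# subpixel front edge by saturation profile; red line by redness centroid
I=d['img'].astype(float); sat=I[...,2]-I[...,0]
for u in (374,377,380,383,386):
    c=sat[162:178,u]; c0,c1=c[:3].mean(),c[-5:].mean(); h=(c0+c1)/2; i=np.argmax(c>h); v=162+i-1+(h-c[i-1])/(c[i]-c[i-1])
    q=px(d,u,v,.057)[:2]; print(u,round(v,2),(R.T@(q-t)*1e3).round(1))
for u in(363,365,367,368):
    r=(I[...,2]-I[...,1])[160:176,u]; w=np.clip(r-np.median(r)-15,0,None); v=160+(w*np.arange(16)).sum()/w.sum(); q=px(d,u,v,.056)[:2]; print('L',u,round(v,2),(R.T@(q-t)*1e3).round(1))
E
```

```text
line [99.6 23.2] [99.4 38.4] front [95.1 20.2] [ 95.1 -18.5]
374 168.54 [96.  13.3]
377 168.51 [95.7  7.1]
380 168.4 [95.6  0.9]
383 168.32 [95.4 -5.3]
386 167.91 [ 95.9 -11.6]
L 363 167.6 [99.4 35.8]
L 365 167.61 [99.1 31.6]
L 367 167.12 [99.9 27.4]
L 368 167.15 [99.7 25.3]
```

Emit:
play_rows:
  increments:
    - {"dx": 1, "dy": 0, "dz": 0, "spin": 0, "jaw": -1}
    - {"dx": 1.5, "dy": 0, "dz": 0, "spin": 0, "jaw": -1}
    - {"dx": 1, "dy": 0, "dz": 0, "spin": 0, "jaw": -1}
    - {"dx": 0, "dy": 0, "dz": 0, "spin": 0, "jaw": -1}
    - {"dx": 0, "dy": 0, "dz": 0, "spin": 0, "jaw": -1}

```text
time: 22.4
tool_pos: [0.5321, 0.1616, 0.0403]
tcp_rot: [-0.0, 1.0, 0.029, 0.0]
contact_force: [0.1, 0.2, -0.4]
opening: -0.001
grip_force: 0.0
```

Emit:
play_rows:
  increments:
    - {"dx": -10, "dy": 0, "dz": 0, "spin": 0, "jaw": -1}
    - {"dx": -30, "dy": 0, "dz": 0, "spin": 0, "jaw": -1}
    - {"dx": -20, "dy": 0, "dz": -30, "spin": 0, "jaw": -1}
    - {"dx": 0, "dy": 0, "dz": -45, "spin": 0, "jaw": -1}
    - {"dx": 0, "dy": 0, "dz": -45, "spin": 0, "jaw": -1}
    - {"dx": 0, "dy": 0, "dz": -45, "spin": 0, "jaw": -1}
    - {"dx": 0, "dy": 0, "dz": -45, "spin": 0, "jaw": -1}
    - {"dx": 0, "dy": 0, "dz": 0, "spin": 0, "jaw": -1}

```text
time: 23.2
tool_pos: [0.4756, 0.1593, 0.2584]
tcp_rot: [-0.002, 1.0, 0.029, 0.007]
contact_force: [0.2, -0.5, 0.4]
opening: 0.002
grip_force: 0.0
```

Emit:
play_rows:
  increments:
    - {"dx": 0, "dy": 0, "dz": 0, "spin": 0, "jaw": -1}
    - {"dx": 0, "dy": 0, "dz": 0, "spin": 0, "jaw": -1}

```text
time: 23.4
tool_pos: [0.4706, 0.1578, 0.2487]
tcp_rot: [0.0, 1.0, 0.029, -0.001]
contact_force: [-0.0, -0.4, -0.5]
opening: -0.002
grip_force: 0.0
```

```bash
python3 - <<'E'
from h import *
y=.0585;R=np.array([[np.cos(y),-np.sin(y)],[np.sin(y),np.cos(y)]]);t=np.array([.5443,.1622])
d=snap('wrist','w6'); print(d['state']['tool_pos'])
P=np.linalg.inv(pose(d)); X=R@[.09,.01]+t; c=P[:3,:3]@[*X,.056]+P[:3,3]
uv,_=cv2.projectPoints(c.reshape(1,3),np.zeros(3),np.zeros(3),K(d),np.array(d['distortion'],float)); u,v=uv.ravel().astype(int)
u0,v0=max(u-50,0),max(v-40,0); print(u0,v0); cv2.imwrite('pics/w6c.png',cv2.resize(d['img'][v0:v0+80,u0:u0+100],None,fx=7,fy=7,interpolation=cv2.INTER_CUBIC))
E
```

```text
[0.47058176 0.15777558 0.24867805]
217 0
```

View pics/w6c.png

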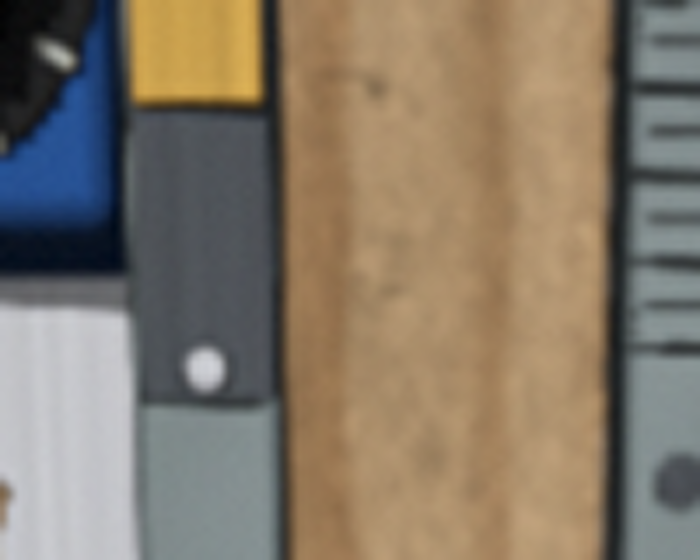

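That crop shows the block against the fences with the line just out of frame; the picture budget is spent, so I measure the rest numerically from a better viewpoint.

Emit:
play_rows:
  increments:
    - {"dx": 40, "dy": 0, "dz": 0, "spin": 0, "jaw": -1}
    - {"dx": 40, "dy": 0, "dz": 0, "spin": 0, "jaw": -1}
    - {"dx": 0, "dy": 0, "dz": 0, "spin": 0, "jaw": -1}
    - {"dx": 0, "dy": 0, "dz": 0, "spin": 0, "jaw": -1}

```text
time: 23.85
tool_pos: [0.5509, 0.1624, 0.2473]
tcp_rot: [0.001, 1.0, 0.029, -0.003]
contact_force: [-0.3, -0.1, -0.2]
opening: -0.003
grip_force: 0.0
```

```bash
python3 - <<'E'
from h import *
y=.0585;R=np.array([[np.cos(y),-np.sin(y)],[np.sin(y),np.cos(y)]]);t=np.array([.5443,.1622])
d=snap('wrist','w7'); print(d['state']['tool_pos'])
P=np.linalg.inv(pose(d)); I=d['img'].astype(np.float32)
def prof(Y,z,xs):
    X=np.c_[np.c_[xs,np.full(len(xs),Y)]@R.T+t,np.full(len(xs),z)]; c=X@P[:3,:3].T+P[:3,3]
    uv,_=cv2.projectPoints(c.reshape(-1,1,3),np.zeros(3),np.zeros(3),K(d),np.array(d['distortion'],float)); uv=uv.reshape(-1,2).astype(np.float32)
    if Y in(0,.03): print('uv',uv[0],uv[-1])
    return cv2.remap(I,uv[:,0].reshape(1,-1),uv[:,1].reshape(1,-1),cv2.INTER_LINEAR)[0]
xs=np.arange(.08,.125,.00025)
for Y in(.024,.027,.03,.033,.036):
    q=prof(Y,.056,xs); r=q[:,2]-q[:,1]; w=np.clip(r-np.percentile(r,60)-15,0,None); print('L',Y,(w*xs).sum()/w.sum()*1e3, r.max(),np.median(r))
for Y in(-.012,-.006,0,.006,.012):
    q=prof(Y,.057,xs); s=q[:,2]-q[:,0]; h=(s[:20].mean()+s[-20:].mean())/2; i=np.argmax(s<h); print('F',Y,xs[i]*1e3,s[::12].round())
C=cloud(d); L=(C[...,:2]-t)@R
k=(abs(C[...,2]-.057)<.004)&(abs(L[...,1])<.0205)&(L[...,0]>.03)&(L[...,0]<.13); print('depth: front',np.percentile(L[k][:,0],[98,99.5]),'y',np.percentile(L[k][:,1],[0.5,99.5]),np.median(C[k][:,2]))
E
```

```text
[0.5509055  0.1623964  0.24734219]
L 0.024 98.1419090088148 130.75 42.65625
L 0.027 98.15021047039112 132.89453 40.98633
uv [246.47461 106.41248] [244.97491   53.001316]
L 0.03 98.12726875534477 131.14062 41.418945
L 0.033 98.15835089152954 126.984375 41.095215
L 0.036 98.16687915256053 125.850586 41.668945
F -0.012 97.75000000000001 [70. 70. 68. 67. 68. 71. 19. -6. -4. -6. -5. -5. -5. -5. -5.]
F -0.006 97.75000000000001 [73. 72. 72. 72. 74. 74. 14. -5. -4. -5. -4. -4. -4. -4. -4.]
uv [279.53366  106.357544] [279.45895  52.75762]
F 0 97.75000000000001 [68. 69. 70. 69. 69. 70. 12. -6. -6. -6. -5. -6. -5. -6. -5.]
F 0.006 97.75000000000001 [69. 66. 69. 69. 68. 69. 11. -6. -5. -6. -5. -5. -5. -5. -5.]
F 0.012 97.75000000000001 [73. 77. 77. 76. 76. 77. 14. -5. -4. -5. -5. -5. -4. -4. -5.]
depth: front [0.09669613 0.09830011] y [-0.02024197  0.01917043] 0.05714958259136069
```

```bash
python3 -c "
from station import close_job
print(close_job())"
```

```text
the job is handed in; nothing more can be done
None
```

I turned the knob five clicks clockwise (the line moved about 24.5 mm by camera), laid the block on the open end, pushed it until its leading edge was about 0.4 mm short of the red line, and handed the job in; no verdict came back.

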